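Open the tallest storage canister

ROBOT

A 7-joint arm with a two-finger parallel gripper is mounted at the origin on a cart in front of the work surface, level with it; the furniture and walls round the work are solid. World frame = base frame: x ahead of the robot, y to its left, z up, the work surface at z = 0. Lengths are in m, angles in rad, forces in N, time in s.
With the tool pointing down it reaches from about 0.4 to 0.85 m from the base axis. Payload 4.5 kg.
Tool frame: the origin (TCP) lies on the mounting face of the last link; the fingertips stand 166 mm ahead of it and the grasp point (between the pads) lies 147 mm ahead of it; y points along the fingers, z is the direction in which the jaws open and shut, and the axes are right-handed (so a half turn about y gives the same grasp; the last joint's range is limited). The gripper opens to 88 mm and grips with 3 to 60 N. Pads are 18 mm wide; open, the fingers measure 123 mm over their backs; the gripper's body (75 mm by 187 mm) begins 45 mm behind the grasp point.
Start: joints at [-1.223, 0.689, -0.195, 1.565, 0.157, 0.902, -0.215], TCP at [0.193, 0.594, 0.405] pointing down, gripper open.
Joint ranges: [-3.01, 3.01], [-0.46, 2.08], [-1.47, 1.51], [0.13, 2.56], [-1, 4.14], [0.04, 2.09], [-2.66, 2.66]. Speed limits (rad/s): [2.57, 2.57, 3.14, 3.14, 3.14, 3.14, 3.14].

INTERFACE

Orientations are given as a unit quaternion [x, y, z, w].
In Python, from plant import r gives the robot as it stands.
- The arm moves only by the tool arm_command, never from a script. Its argument "deltas" is a list of rows, each an object of numbers: "dx", "dy", "dz": the shift along the tool's x, y, z each as a share of 1000 mm, from -1 to 1; "wx", "wy", "wz": the turn, a rotation vector about the tool's x, y, z each as a share of 45 degrees, from -1 to 1. In form: [{"dx": .., "dy": .., "dz": .., "wx": .., "wy": .., "wz": ..}, ...]. A call has exactly 5 rows; each row is the pose to reach, as a shift and turn from the pose commanded when the call began, along the tool's axes at that moment; what a row does not reach only later rows make up. A row lasts 1/10 s, in which the tool goes at most 50 mm and 8.59 degrees, less where a joint would pass 70% of its speed; a pose out of reach is approached as far as the arm can. A call with a number of a shift or a turn outside -1 to 1 is refused whole. A call with a gripper value outside its range is refused whole. "claw" is the opening, from -1 (shut) to 1 (fully open), set as the call begins (left out, the last holds). The fingers move at their own pace and stop on an object; "grip_force" is the grip in N (left out, the last holds). Time passes only in rows, so rows that repeat a pose let the fingers close, or fill a call up. It gives the time, the measured TCP pose, the force and the opening at its end, in the units of the state.
- r.get_state(): the state, without advancing time (a new reading comes with each control period).
- r.snapshot(name): name is "side" or "top" or "wrist"; returns the picture (384x512x3 uint8, red, green, blue); there is no depth.
- r.get_calibration(name): a dict with "vertical_fov" (degrees; the focal length in pixels is half the picture's height over the tangent of half this angle, whatever the lens; pixels are square), "cx", "cy" (the principal point, pixels), "k1" (the pictures are not rectified: a ray, as slopes to the right and down, at radius r is drawn at 1 + k1 r^2 times it, then the intrinsics apply), "R" (3x3) and "t" (3): a world point X has camera coordinates R X + t. Camera axes: x right, y down, z forward; pixel columns grow to the right and rows downward; lengths in m; the calibration is good to about 2 mm. A picture is of the moment at which its call begins: read the wrist's pose just before it. get_calibration takes no time and is no camera call; for the wrist camera it gives the pose at the moment of the call.
- r.finish_job(): hands the job in, once; it reports no verdict.
The state is a dict: "clock": time; "q": joint angles; "qd": joint speeds; "joint_torque": joint torques, N m; "tool_pos": TCP position; "eef_rot": TCP orientation; "contact_force": force on the tool from outside, world axes, zero at the start; "moment": the same for the moment, N m; "opening": opening from 0.0 (shut) to 1.0 (fully open).
Only numpy, scipy, OpenCV 4.12 (cv2) and the standard library are available. Lean on these libraries where they do the work, as an engineer would, in place of code of your own. Each camera call takes 0.05 s, during which the arm holds its last target.

TASK

Three aluminium storage canisters with black screw caps are bolted to the bench. Unscrew the cap of the tallest one: turn it anticlockwise (seen from above) by a quarter turn until its coarse thread lets go, lift it straight off, and set it down in the shallow round steel dish, grip bar upwards.

Things in the scene. Friction and masses are not known exactly. Their poses are not given: they have to be found in the camera images.
- cap_bar (a point): Middle of the upright grip bar of the tallest canister's loose black cap. Bar 44 long, 14 wide, 32 tall, on a ribbed round skirt 53 in diameter, 23 tall (total 55 mm, 60 g). This point is 10 below the bar's top, 22 above the skirt, 45 above the cap's lower edge. x runs along the bar, z up; pinch it across its width (y). The cap turns without rising, with very little torque.
- bar_end (a point): One end of that grip bar: 22 mm from cap_bar along its x, at the same height. A small moulded pip marks this end on top. Seen from above it goes round with the cap: lugs inside hold the cap down until it has turned some 60 degrees anticlockwise; from 65 to 110 degrees it is free to lift. Clockwise it meets a stop.
- neck_rim (a point): Centre of the neck's mouth (32 mm wide) of the tallest canister, 110 above the bench, 28 below the bar point while the cap is on. Canister: fixed, aluminium, 60 in diameter, foot 78. x: along the bar at the start, within 6 degrees; z up. Two lower canisters with similar caps (rims at 84 and 60) stand at least 85 mm away, centre to centre.
- dish_floor (a point): Centre of the inner floor of the shallow round steel dish, 3 mm above the bench. The dish is 116 mm in diameter at its rim and 16 mm tall, with an inner floor about 96 mm wide; it is fixed. z up.
There are look-alikes about, which are no part of the job. Of the things shaped like the part that bears cap_bar, the black one is meant.

How it is judged:
On the way, in this order (a step that is already met when the one before it is completed fails the run):
1. the cap is turned anticlockwise at least 50 degrees while it is still down on the neck (y of bar_end in the frame of neck_rim above 0.0168 m and z of cap_bar in the frame of neck_rim below 0.036 m and horizontal distance between cap_bar and neck_rim below 0.01 m), for 0.05 s.
2. the cap is lifted clear of the neck, at least 30 mm up (z of cap_bar in the frame of neck_rim above 0.058 m), for 0.05 s.
At the end, for the whole second after the job is handed in: The cap stands released and at rest on the floor of the dish, bar up within 10 degrees, its centre within 30 mm of the centre of the dish (horizontal distance between cap_bar and dish_floor below 0.03 m and height (world z) of cap_bar below 0.056 m and angle between cap_bar's own z axis and vertical below 0.17 rad and linear speed of cap below 0.02 m/s and contact force between cap and the fingers below 0.05 N); the robot touches nothing.
It also fails if it takes over 48 s, if anything falls off the work surface, if the arm or the gripper's body presses on something with over 40 N, if the wrist force passes 120 N, or if a joint passes its speed limit or range.

## Working session

There is one attempt and no reset: what is moved stays moved. The work goes in short steps, Python scripts to look and compute and a tool call to move; the robot and the scene stay as the last step left them, time stands still between calls to the robot, and variables do not carry over. Pictures are saved under pics/ and viewed, and the job is handed in when it is done.

Besides the shell and the picture viewer there is one more tool, called after "Request:" in YAML: its name, and indented under it one key for each argument. arm_command: Moves the arm, as the interface text tells. Shift numbers are shares of 1000 mm and turn numbers shares of 45 degrees, none past 1 either way. Its arguments: {"type":"object","properties":{"deltas":{"type":"array","items":{"type":"object","properties":{"dx":{"type":"number","minimum":-1,"maximum":1},"dy":{"type":"number","minimum":-1,"maximum":1},"dz":{"type":"number","minimum":-1,"maximum":1},"wx":{"type":"number","minimum":-1,"maximum":1},"wy":{"type":"number","minimum":-1,"maximum":1},"wz":{"type":"number","minimum":-1,"maximum":1}}}},"claw":{"type":"number"},"grip_force":{"type":"number"}},"required":["deltas"]}

```bash
mkdir -p pics; ls; cat > h.py <<'E'
import numpy as np,cv2
from plant import r
def snap(n,f):
    c=r.get_calibration(n); im=r.snapshot(n); cv2.imwrite('pics/'+f,cv2.cvtColor(im,cv2.COLOR_RGB2BGR)); return im,c
def K(c):
    f=192/np.tan(np.radians(c['vertical_fov'])/2); return np.array([[f,0,c['cx']],[0,f,c['cy']],[0,0,1.]])
def dist(c): return np.array([c['k1'],0,0,0,0.])
def ray(c,uv):
    p=cv2.undistortPointsIter(np.array([[uv]],float),K(c),dist(c),None,None,(3,100,1e-12))[0,0]
    R=np.array(c['R']);t=np.array(c['t']); return -R.T@t,R.T@np.array([p[0],p[1],1])
def onz(c,uv,z):
    o,d=ray(c,uv); return o+d*(z-o[2])/d[2]
def proj(c,X):
    return cv2.projectPoints(np.array([X],float),cv2.Rodrigues(np.array(c['R']))[0],np.array(c['t'],float),K(c),dist(c))[0][0,0]
def tri(rays):
    A=0;b=0
    for o,d in rays:
        d=d/np.linalg.norm(d);P=np.eye(3)-np.outer(d,d);A=A+P;b=b+P@o
    X=np.linalg.solve(A,b); return X,[np.linalg.norm((np.eye(3)-np.outer(d,d)/(d@d))@(X-o)) for o,d in rays]
E
python3 - <<'E'
from h import *
print(r.get_state())
for n in('top','side','wrist'):
    im,c=snap(n,n+'0.png'); print(n,c)
E
```

```text
pics
{'clock': 0.0, 'q': array([-1.22317962,  0.6899474 , -0.19453493,  1.56635904,  0.15733023,
        0.90246318, -0.21512032]), 'qd': array([ 1.94023707e-03, -5.71839122e-04,  5.34534109e-05, -4.73598060e-04,
       -8.53326305e-04,  4.04149656e-04, -6.82285453e-04]), 'joint_torque': array([-4.04404700e-04, -5.27551603e+01, -1.26688868e+00, -1.53425646e+01,
       -5.26121620e-02,  6.75702584e-03,  1.71428037e-04]), 'tool_pos': array([0.1928497 , 0.59415481, 0.40392912]), 'eef_rot': array([ 0.69905305, -0.11051047,  0.11041151, -0.69779766]), 'contact_force': array([ 0.32847545, -0.61410567,  0.367323  ]), 'moment': array([ 0.00525862, -0.00844666, -0.01285689]), 'opening': 0.9974546082240674}
top {'vertical_fov': 44.00447321094058, 'cx': 254.80782552978667, 'cy': 190.6285791171606, 'k1': -0.15579020293235593, 'R': array([[-0.04276655, -0.99907877,  0.00355556],
       [-0.97272095,  0.04082559, -0.22835767],
       [ 0.22800214, -0.01322464, -0.97357082]]), 't': array([0.10980508, 0.55107106, 1.29260886])}
side {'vertical_fov': 43.23286903866391, 'cx': 255.35844318622583, 'cy': 191.30043046093172, 'k1': -0.1872327231306847, 'R': array([[ 0.97934503, -0.20215485, -0.00409033],
       [-0.07279343, -0.33363252, -0.93988854],
       [ 0.18863836,  0.92077292, -0.34145689]]), 't': array([-0.49353415,  0.19198661,  1.12963668])}
wrist {'vertical_fov': 62.37834772926062, 'cx': 251.71921026708733, 'cy': 190.98573868827543, 'k1': -0.05336325696092312, 'R': array([[ 0.30962442,  0.95085738, -0.00172283],
       [ 0.90344079, -0.29361833,  0.31238279],
       [ 0.29652563, -0.09827782, -0.94995475]]), 't': array([-0.62407821, -0.0425147 ,  0.39182215])}
```

View pics/top0.png

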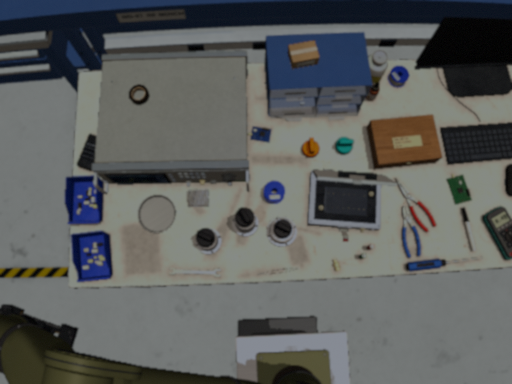

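View pics/side0.png

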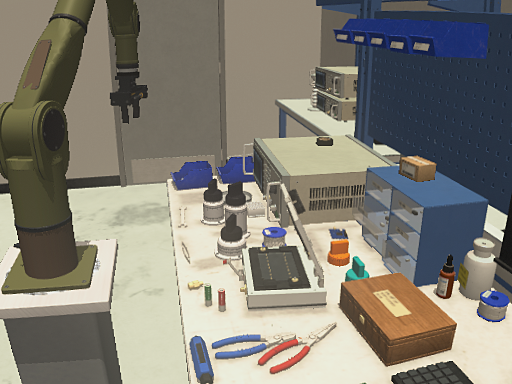

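View pics/wrist0.png

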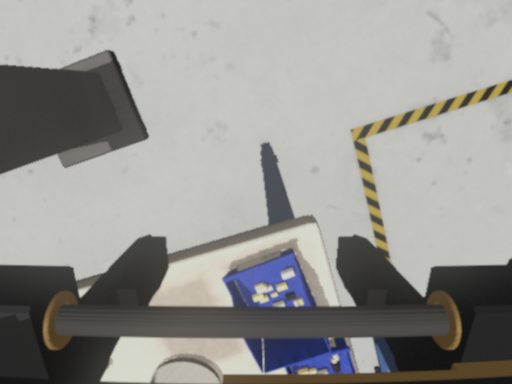

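Top view: three black-capped canisters at (206,239), (244,219) and (282,231), and the dish at (157,214). The orange (310,148) and teal (344,145) caps are look-alikes. I'll enlarge the canisters to find the tallest.

```bash
python3 - <<'E'
import cv2
a=cv2.imread('pics/top0.png')[185:265,130:310];b=cv2.imread('pics/side0.png')[170:270,170:310]
cv2.imwrite('pics/topc.png',cv2.convertScaleAbs(cv2.resize(a,None,fx=4.4,fy=4.4,interpolation=3),alpha=1.5,beta=30))
cv2.imwrite('pics/sidec.png',cv2.convertScaleAbs(cv2.resize(b,None,fx=5,fy=5,interpolation=3),alpha=1.3,beta=20))
E
```

```text
(no output)
```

View pics/topc.png

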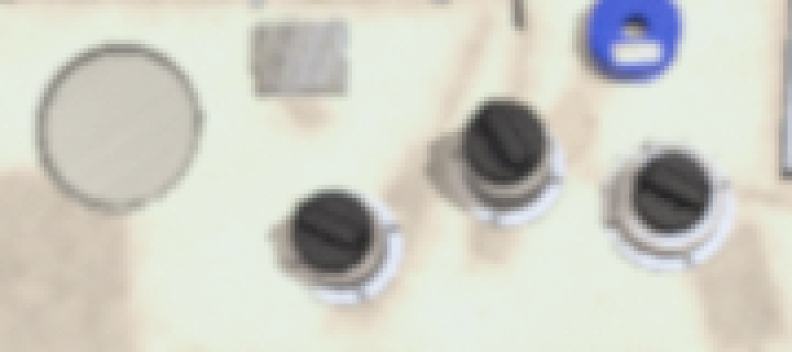

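View pics/sidec.png

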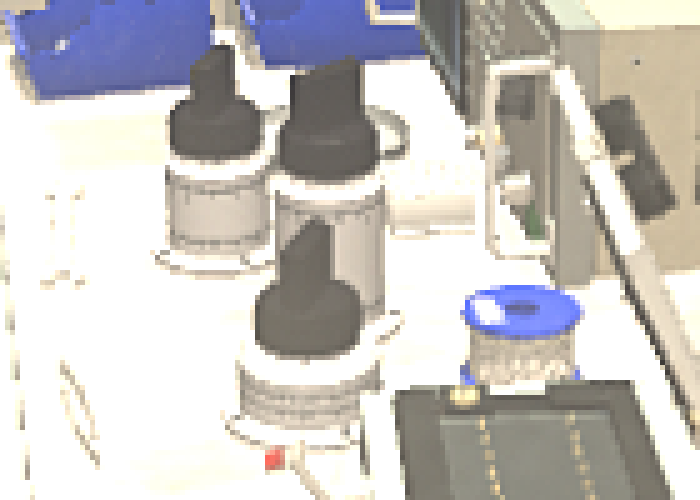

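The middle canister, top (244,219) and side crop (330,110), stands highest: its cap is above the others and its body is longest. Locating everything roughly now.

```bash
python3 - <<'E'
from h import *
from scipy.spatial.transform import Rotation as Ro
cal={'top':r.get_calibration('top'),'side':r.get_calibration('side')}
t=lambda u,v:(130+u/4.4,185+v/4.4)
c=cal['top']
for nm,uv,z in [('tall skirt top',(505,138),.116),('tall as 84',(505,138),.09),('left@.09',(332,228),.09),('right@.066',(672,190),.066),('dishrim',(120,127),.016)]:
    print(nm,onz(c,t(*uv),z).round(3))
a=onz(c,t(487,108),.148);b=onz(c,t(525,172),.148);print(a,b,np.degrees(np.arctan2(*(a-b)[1::-1])),np.linalg.norm(a-b))
print('box front foot',[onz(c,p,0).round(3) for p in[(104,183),(248,187),(157,183)]], 'top edge',[onz(c,p,.2).round(3) for p in[(104,163),(248,163)]])
s=lambda u,v:(170+u/5,170+v/5)
X=onz(c,t(505,138),.116);print('proj side',proj(cal['side'],X), 'meas',s(328,140))
st=r.get_state();R=Ro.from_quat(st['eef_rot']).as_matrix();print('tool axes cols\n',R.round(3))
w=r.get_calibration('wrist');Rc=np.array(w['R']);tc=np.array(w['t']);C=-Rc.T@tc
print('cam in tool',R.T@(C-st['tool_pos']),'view dir tool',R.T@Rc[2], 'right',R.T@Rc[0])
E
```

```text
tall skirt top [0.473 0.117 0.116]
tall as 84 [0.477 0.118 0.09 ]
left@.09 [0.425 0.228 0.09 ]
right@.066 [0.443 0.013 0.066]
dishrim [0.508 0.375 0.016]
[0.4856251  0.12708004 0.148     ] [0.44574257 0.10580442 0.148     ] 28.078007286424693 0.04520252724024113
box front foot [array([0.613, 0.544, 0.   ]), array([0.582, 0.105, 0.   ]), array([0.606, 0.38 , 0.   ])] top edge [array([0.615, 0.482, 0.2  ]), array([0.598, 0.103, 0.2  ])]
proj side [234.70017705 194.84830793] meas (235.6, 198.0)
tool axes cols
 [[ 0.951 -0.     0.309]
 [-0.309 -0.001  0.951]
 [ 0.    -1.    -0.001]]
cam in tool [-0.08140739  0.01958198  0.00014138] view dir tool [ 3.12292488e-01  9.49985901e-01 -4.36268764e-04] right [1.05474503e-03 1.12506478e-04 9.99999437e-01]
```

Request:
arm_command:
  deltas:
    - {"dx": 0.03, "dz": -0.027, "wy": 0.18}
    - {"dx": 0.06, "dz": -0.054, "wy": 0.36}
    - {"dx": 0.09, "dz": -0.08, "wy": 0.54}
    - {"dx": 0.12, "dz": -0.107, "wy": 0.72}
    - {"dx": 0.15, "dz": -0.133, "wy": 0.9}
  claw: 0.0
  grip_force: 15

```text
invalid input at $.deltas[0]: expected keys dx, dy, dz, wx, wy, wz
```

```bash
cat >> h.py <<'E'
from scipy.spatial.transform import Rotation as Ro
def plan(p,yaw):
    """tool deltas to reach TCP p, tool x at yaw, tool pointing down"""
    s=r.get_state();R=Ro.from_quat(s['eef_rot']).as_matrix()
    y=np.radians(yaw);x=np.array([np.cos(y),np.sin(y),0]);d=np.array([0,0,-1.]);T=np.c_[x,d,np.cross(x,d)]
    print('t',round(s['clock'],2),'pos',s['tool_pos'].round(4),'yaw',np.degrees(np.arctan2(R[1,0],R[0,0])).round(2),'q',s['q'].round(2),'open',round(s['opening'],3),'F',s['contact_force'].round(1),'M',s['moment'].round(2))
    print('shift',(R.T@(np.array(p)-s['tool_pos'])).round(4),'turn',(Ro.from_matrix(R.T@T).as_rotvec()/np.radians(45)).round(3))
E
python3 -c "
from h import *
plan([.473,.117,.42],-152)"
```

```text
t 0.15 pos [0.1929 0.5943 0.4041] yaw -17.98 q [-1.22  0.69 -0.19  1.57  0.16  0.9  -0.22] open 1.003 F [0.3 0.8 0. ] M [ 0.02  0.02 -0.  ]
shift [ 0.4138 -0.0154 -0.3675] turn [1.000e-03 2.978e+00 2.000e-03]
```

Request:
arm_command:
  deltas:
    - {"dx": 0.03, "dy": 0, "dz": -0.027, "wx": 0, "wy": 0.18, "wz": 0}
    - {"dx": 0.06, "dy": 0, "dz": -0.054, "wx": 0, "wy": 0.36, "wz": 0}
    - {"dx": 0.09, "dy": 0, "dz": -0.08, "wx": 0, "wy": 0.54, "wz": 0}
    - {"dx": 0.12, "dy": 0, "dz": -0.107, "wx": 0, "wy": 0.72, "wz": 0}
    - {"dx": 0.15, "dy": 0, "dz": -0.133, "wx": 0, "wy": 0.9, "wz": 0}
  claw: 0.0
  grip_force: 15

```text
clock: 0.65
tool_pos: [0.2951, 0.4201, 0.4047]
eef_rot: [0.616, -0.347, 0.347, -0.616]
contact_force: [0.6, -0.4, 0.0]
opening: 0.568
```

```bash
python3 -c "
from h import *
plan([.473,.117,.42],-152)"
```

```text
t 0.65 pos [0.2951 0.4201 0.4047] yaw -58.81 q [-1.04  0.54 -0.01  1.9   0.01  0.7  -0.51] open 0.568 F [ 0.6 -0.4  0. ] M [-0.04 -0.02 -0.01]
shift [ 0.3514 -0.0153 -0.0048] turn [0.    2.071 0.   ]
```

Request:
arm_command:
  deltas:
    - {"dx": 0.04, "dy": 0, "dz": 0, "wx": 0, "wy": 0.18, "wz": 0}
    - {"dx": 0.08, "dy": 0, "dz": 0, "wx": 0, "wy": 0.36, "wz": 0}
    - {"dx": 0.12, "dy": -0.005, "dz": 0, "wx": 0, "wy": 0.54, "wz": 0}
    - {"dx": 0.16, "dy": -0.01, "dz": 0, "wx": 0, "wy": 0.72, "wz": 0}
    - {"dx": 0.2, "dy": -0.015, "dz": 0, "wx": 0, "wy": 0.9, "wz": 0}

```text
clock: 1.15
tool_pos: [0.3996, 0.2498, 0.4199]
eef_rot: [-0.458, 0.539, -0.539, 0.458]
contact_force: [0.8, 0.6, -0.1]
opening: 0.504
```

```bash
python3 -c "
from h import *
plan([.473,.117,.42],-152)"
```

```text
t 1.15 pos [0.3996 0.2498 0.4199] yaw -99.3 q [-0.77  0.48  0.18  2.01 -0.13  0.67 -0.67] open 0.504 F [ 0.8  0.6 -0.1] M [-0.09  0.04  0.02]
shift [ 0.1192 -0.0002  0.0939] turn [0.    1.171 0.   ]
```

Request:
arm_command:
  deltas:
    - {"dx": 0.024, "dy": 0, "dz": 0.019, "wx": 0, "wy": 0.19, "wz": 0}
    - {"dx": 0.048, "dy": 0, "dz": 0.038, "wx": 0, "wy": 0.38, "wz": 0}
    - {"dx": 0.072, "dy": 0, "dz": 0.056, "wx": 0, "wy": 0.57, "wz": 0}
    - {"dx": 0.096, "dy": 0, "dz": 0.075, "wx": 0, "wy": 0.76, "wz": 0}
    - {"dx": 0.119, "dy": 0, "dz": 0.094, "wx": 0, "wy": 0.95, "wz": 0}

```text
clock: 1.65
tool_pos: [0.4737, 0.1179, 0.4197]
eef_rot: [-0.23, 0.669, -0.669, 0.23]
contact_force: [-0.1, -0.5, 0.2]
opening: 0.502
```

```bash
python3 -c "
from h import *
plan([.473,.117,.42],-152)
snap('wrist','w1.png')"
```

```text
t 1.65 pos [0.4737 0.1179 0.4197] yaw -142.07 q [-0.59  0.52  0.39  1.97 -0.29  0.71 -0.93] open 0.502 F [-0.1 -0.5  0.2] M [ 0.02  0.12 -0.  ]
shift [ 0.0011 -0.0003  0.0003] turn [0.    0.221 0.   ]
```

View pics/w1.png

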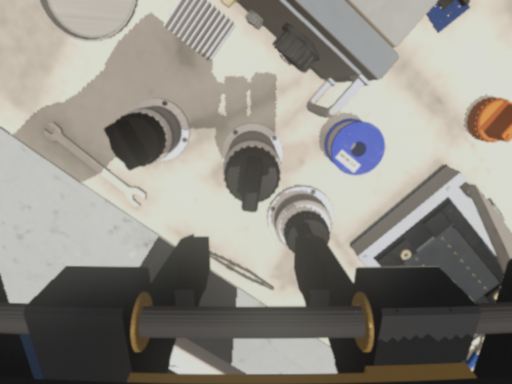

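Wrist view: the target cap at (252,180), neighbour caps at (137,142) and (305,230), box handle at (325,100).

```bash
python3 - <<'E'
import cv2
a=cv2.imread('pics/w1.png')[50:230,200:380]
cv2.imwrite('pics/w1c.png',cv2.convertScaleAbs(cv2.resize(a,None,fx=3.33,fy=3.33,interpolation=3),alpha=1.8,beta=30))
a=cv2.imread('pics/top0.png')[150:220,200:290]
b=cv2.imread('pics/side0.png')[130:240,220:320]
cv2.imwrite('pics/hc.png',cv2.hconcat([cv2.convertScaleAbs(cv2.resize(x,(400,400),interpolation=3),alpha=1.3,beta=10) for x in(a,b)]))
E
```

```text
(no output)
```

View pics/w1c.png

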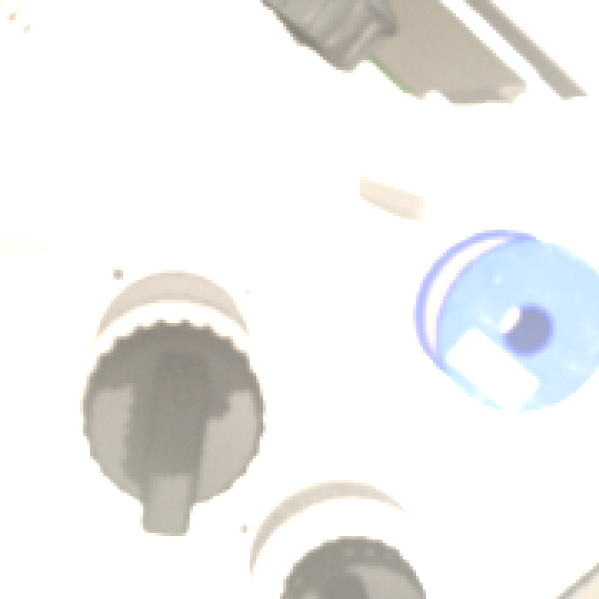

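View pics/hc.png

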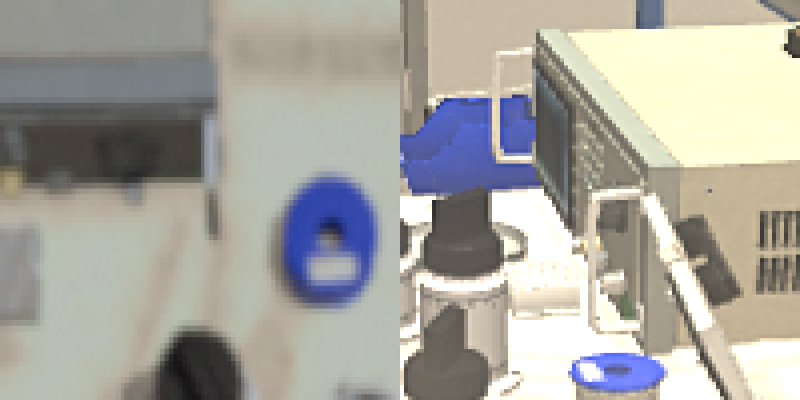

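```bash
python3 - <<'E'
import cv2,numpy as np
a=cv2.imread('pics/w1.png')[140:220,215:290]
a=cv2.resize(a,None,fx=7,fy=7,interpolation=cv2.INTER_CUBIC).astype(float)
cv2.imwrite('pics/w1d.png',np.clip(a*4-20,0,255).astype('uint8'))
E
```

```text
(no output)
```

View pics/w1d.png

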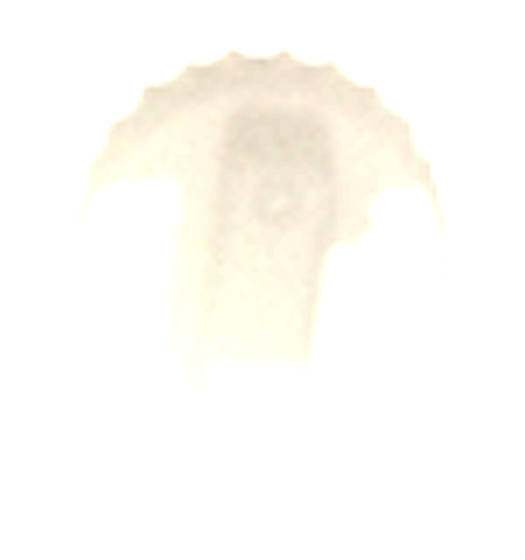

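```bash
python3 - <<'E'
from h import *
c=r.get_calibration('wrist')
n=onz(c,(254.5,165),.148);f=onz(c,(249.8,210.7),.148);p=onz(c,(254.7,169.3),.148);nb=onz(c,(254.6,155.9),.116)
print(n,f,np.linalg.norm(n-f),'mid',(n+f)/2,'yaw',np.degrees(np.arctan2(*(f-n)[1::-1])));print('pip',p,'nearbase',nb)
# skirt lateral centre at z .105
print('skirt',[onz(c,(200+u/3.33,50+v/3.33),.116).round(4) for u,v in((83,405),(265,405))])
# skirt top-front edge rows: crop y 318 (upper ribs edge)
print('skirt front low',onz(c,(252.3,50+320/3.33),.093))
# handle: triangulate
w=lambda u,v:(200+u/3.33,50+v/3.33)
T=r.get_calibration('top');S=r.get_calibration('side')
s=lambda u,v:(220+(u-400)/4,130+v*110/400)
print('handle top outer',tri([ray(S,s(590,192)),ray(c,(310,108))]),'from S at y',)
for X in (tri([ray(S,s(590,192)),ray(c,(310,108))])[0],): print(proj(T,X))
# box top front right corner
print('box corner',tri([ray(S,s(672,168)),ray(T,(248,163))]))
print('left handle', [onz(T,(u,v),.1) for u,v in((103,190),)])
E
```

```text
[0.49469169 0.12304002 0.148     ] [0.46034228 0.10194312 0.148     ] 0.040310808924801704 mid [0.47751699 0.11249157 0.148     ] yaw -148.4423698294274
pip [0.49191111 0.12071669 0.148     ] nearbase [0.49563924 0.12312965 0.116     ]
skirt [array([0.4673, 0.1361, 0.116 ]), array([0.4978, 0.0957, 0.116 ])]
skirt front low [0.49835785 0.12764311 0.093     ]
handle top outer (array([0.5592007 , 0.11502131, 0.14402516]), [np.float64(0.0021116963116166237), np.float64(0.002111696311616729)]) from S at y
[244.21085148 182.79841409]
box corner (array([0.61150261, 0.10222572, 0.16243848]), [np.float64(0.0026553177456212313), np.float64(0.0026553177456208575)])
left handle [array([0.56646061, 0.5143995 , 0.1       ])]
```

```bash
python3 - <<'E'
import cv2
a=cv2.imread('pics/w1.png')[30:130,270:410]
b=cv2.imread('pics/top0.png')[140:210,200:270]
cv2.imwrite('pics/w1e.png',cv2.hconcat([cv2.resize(a,(490,350),interpolation=3),cv2.resize(b,(350,350),interpolation=3)]))
E
```

```text
(no output)
```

View pics/w1e.png

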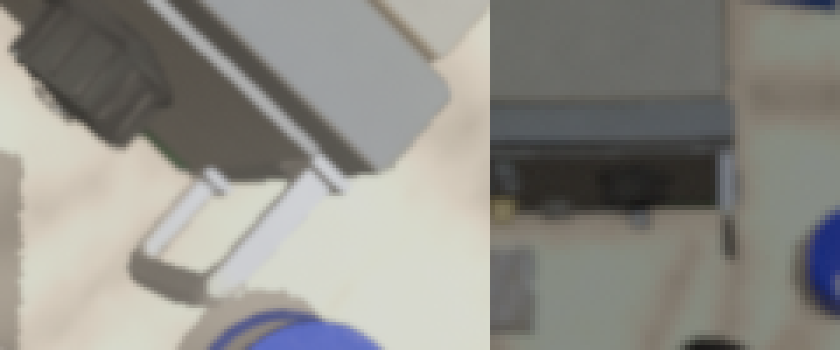

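Box top is at about z 0.16, so the gripper body (above 0.183) clears it. Bar centre is about (0.478, 0.1125), yaw about -149°. Moving to just above the bar.

```bash
python3 -c "
from h import *
plan([.478,.1125,.325],-149)"
```

```text
t 1.7 pos [0.476  0.1132 0.4201] yaw -142.81 q [-0.58  0.52  0.39  1.97 -0.29  0.71 -0.93] open 0.503 F [ 1.3 -3.3  0.7] M [-0.27 -0.03 -0.05]
shift [-0.0011  0.0951  0.0013] turn [-0.006  0.138 -0.001]
```

Request:
arm_command:
  deltas:
    - {"dx": 0, "dy": 0.02, "dz": 0, "wx": 0, "wy": 0.07, "wz": 0}
    - {"dx": 0, "dy": 0.04, "dz": 0, "wx": 0, "wy": 0.14, "wz": 0}
    - {"dx": 0, "dy": 0.06, "dz": 0, "wx": 0, "wy": 0.14, "wz": 0}
    - {"dx": 0, "dy": 0.06, "dz": 0, "wx": 0, "wy": 0.14, "wz": 0}
    - {"dx": 0, "dy": 0.06, "dz": 0, "wx": 0, "wy": 0.14, "wz": 0}

```text
clock: 2.2
tool_pos: [0.4734, 0.119, 0.3598]
eef_rot: [-0.195, 0.68, -0.68, 0.195]
contact_force: [1.4, 0.1, 0.2]
opening: 0.498
```

```bash
python3 -c "
from h import *
plan([.4755,.117,.325],-149)
im,c=snap('wrist','w2.png');import pickle;pickle.dump(c,open('w2.pkl','wb'))
plan([.4755,.117,.325],-149)
cv2.imwrite('pics/w2c.png',cv2.convertScaleAbs(cv2.resize(cv2.cvtColor(im,4)[140:300,180:340],None,fx=3.7,fy=3.7,interpolation=3),alpha=3,beta=10))"
```

```text
t 2.2 pos [0.4734 0.119  0.3598] yaw -148.0 q [-0.56  0.61  0.35  2.03 -0.38  0.56 -0.95] open 0.498 F [1.4 0.1 0.2] M [-0.02  0.14  0.01]
shift [-0.0007  0.0348  0.0029] turn [0.    0.022 0.001]
t 2.25 pos [0.4736 0.1191 0.3603] yaw -148.01 q [-0.56  0.61  0.35  2.03 -0.38  0.56 -0.95] open 0.501 F [-0.5  0.3 -0. ] M [-0.04  0.14  0.02]
shift [-0.0005  0.0353  0.0027] turn [-0.     0.022 -0.001]
```

View pics/w2c.png

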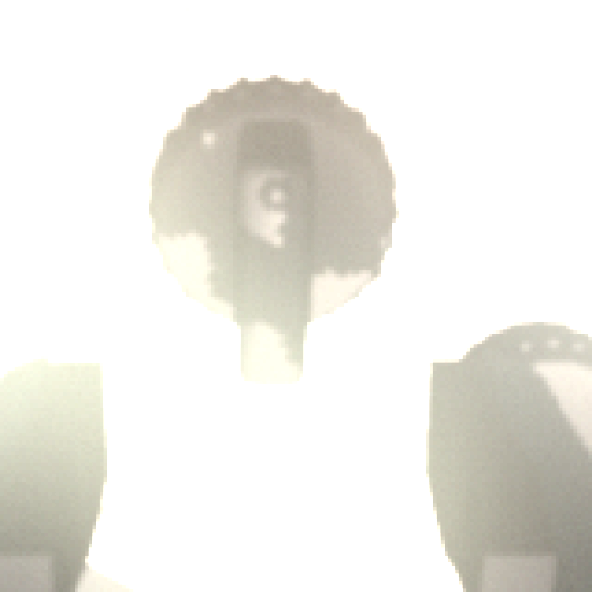

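```bash
python3 - <<'E'
from h import *;import pickle
c=pickle.load(open('w2.pkl','rb'))
w=lambda u,v:(180+u/3.7,140+v/3.7)
n=onz(c,w(276,165),.148);f=onz(c,w(272,383),.148);print(n,f,np.linalg.norm(n-f),(n+f)/2,np.degrees(np.arctan2(*(f-n)[1::-1])))
b=onz(c,w(276,120),.116);print('base',b); l=onz(c,w(152,205),.116);q=onz(c,w(396,205),.116);print(l,q,np.linalg.norm(l-q),(l+q)/2)
m=(n+f)/2; plan([m[0],m[1],.288],np.degrees(np.arctan2(*(f-n)[1::-1])))
E
```

```text
[0.49315218 0.12957481 0.148     ] [0.4574472  0.10803696 0.148     ] 0.04169801367588468 [0.47529969 0.11880589 0.148     ] -148.90090907614066
base [0.49279105 0.12905476 0.116     ]
[0.46446908 0.14089907 0.116     ] [0.49059147 0.09901807 0.116     ] 0.04935987080983141 [0.47753028 0.11995857 0.116     ]
t 2.25 pos [0.4736 0.1191 0.3603] yaw -148.01 q [-0.56  0.61  0.35  2.03 -0.38  0.56 -0.95] open 0.501 F [-0.5  0.3 -0. ] M [-0.04  0.14  0.02]
shift [-0.0012  0.0723  0.0011] turn [-0.     0.02  -0.001]
```

Request:
arm_command:
  deltas:
    - {"dx": -0.001, "dy": 0.02, "dz": 0.001, "wx": 0, "wy": 0.02, "wz": 0}
    - {"dx": -0.001, "dy": 0.04, "dz": 0.001, "wx": 0, "wy": 0.02, "wz": 0}
    - {"dx": -0.001, "dy": 0.058, "dz": 0.001, "wx": 0, "wy": 0.02, "wz": 0}
    - {"dx": -0.001, "dy": 0.067, "dz": 0.001, "wx": 0, "wy": 0.02, "wz": 0}
    - {"dx": -0.001, "dy": 0.072, "dz": 0.001, "wx": 0, "wy": 0.02, "wz": 0}

```text
clock: 2.75
tool_pos: [0.475, 0.1188, 0.2878]
eef_rot: [-0.189, 0.681, -0.681, 0.19]
contact_force: [0.0, -0.0, 0.3]
opening: 0.499
```

```bash
python3 -c "
from h import *
plan([.4753,.1188,.288],-149)
im,c=snap('wrist','w3.png');im2,_=snap('side','s3.png')
plan([.4753,.1188,.288],-149)
a=cv2.convertScaleAbs(cv2.resize(cv2.cvtColor(im,4)[170:370,130:390],(520,400),interpolation=3),alpha=2.5,beta=10)
b=cv2.resize(cv2.cvtColor(im2,4)[150:250,200:270],(280,400),interpolation=3)
cv2.imwrite('pics/w3c.png',cv2.hconcat([a,b]))"
```

```text
t 2.75 pos [0.475  0.1188 0.2878] yaw -148.92 q [-0.49  0.73  0.24  2.09 -0.46  0.37 -0.9 ] open 0.499 F [ 0.  -0.   0.3] M [-0.1   0.16  0.02]
shift [-0.0003 -0.0002  0.0001] turn [-0.     0.002 -0.001]
t 2.85 pos [0.4749 0.1187 0.2879] yaw -148.92 q [-0.49  0.73  0.24  2.09 -0.46  0.37 -0.9 ] open 0.498 F [0.6 0.  0.2] M [-0.08  0.15  0.05]
shift [-0.0004 -0.0001  0.0001] turn [-0.     0.002 -0.001]
```

View pics/w3c.png

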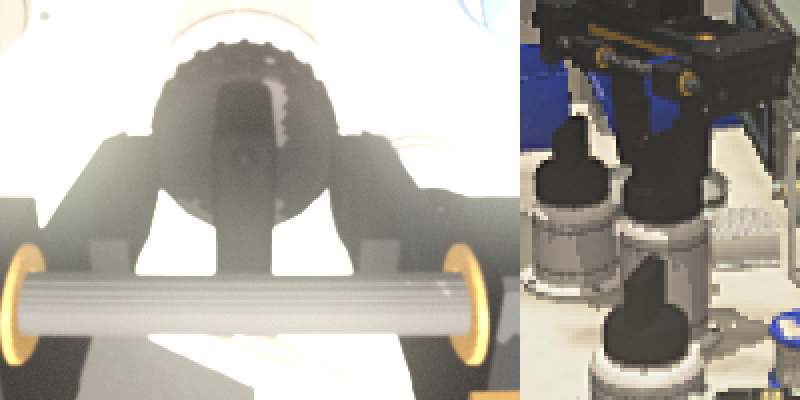

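The wrist crop shows the bar (x≈244) centred between the fingers, and the side view shows the gripper over the tallest canister. No contact yet, so I'll close the gripper.

Request:
arm_command:
  deltas:
    - {"dx": 0, "dy": 0, "dz": 0, "wx": 0, "wy": 0, "wz": 0}
    - {"dx": 0, "dy": 0, "dz": 0, "wx": 0, "wy": 0, "wz": 0}
    - {"dx": 0, "dy": 0, "dz": 0, "wx": 0, "wy": 0, "wz": 0}
    - {"dx": 0, "dy": 0, "dz": 0, "wx": 0, "wy": 0, "wz": 0}
    - {"dx": 0, "dy": 0, "dz": 0, "wx": 0, "wy": 0, "wz": 0}
  claw: -1
  grip_force: 15

```text
clock: 3.35
tool_pos: [0.4748, 0.1187, 0.288]
eef_rot: [-0.189, 0.681, -0.681, 0.19]
contact_force: [-0.4, 0.1, 3.1]
opening: 0.16
```

```bash
python3 -c "
from h import *
plan([.475,.1188,.288],-62)"
```

```text
t 3.35 pos [0.4748 0.1187 0.288 ] yaw -148.93 q [-0.49  0.73  0.24  2.09 -0.46  0.37 -0.9 ] open 0.16 F [-0.4  0.1  3.1] M [0.03 0.24 0.04]
shift [-0.0002  0.      0.    ] turn [-1.000e-03 -1.932e+00 -1.000e-03]
```

Request:
arm_command:
  deltas:
    - {"dx": 0, "dy": 0, "dz": 0, "wx": 0, "wy": -0.12, "wz": 0}
    - {"dx": 0, "dy": 0, "dz": 0, "wx": 0, "wy": -0.24, "wz": 0}
    - {"dx": 0, "dy": 0, "dz": 0, "wx": 0, "wy": -0.36, "wz": 0}
    - {"dx": 0, "dy": 0, "dz": 0, "wx": 0, "wy": -0.48, "wz": 0}
    - {"dx": 0, "dy": 0, "dz": 0, "wx": 0, "wy": -0.6, "wz": 0}

```text
clock: 3.85
tool_pos: [0.4749, 0.1187, 0.288]
eef_rot: [0.344, -0.618, 0.618, -0.345]
contact_force: [-0.9, 0.3, 2.2]
opening: 0.158
```

```bash
python3 -c "
from h import *
plan([.475,.1188,.288],-62)"
```

```text
t 3.85 pos [0.4749 0.1187 0.288 ] yaw -121.71 q [-0.42  0.72  0.14  2.08 -0.26  0.35 -0.63] open 0.158 F [-0.9  0.3  2.2] M [-0.05  0.13 -0.  ]
shift [-0.0001  0.     -0.    ] turn [-1.000e-03 -1.327e+00 -0.000e+00]
```

Low forces; continuing.

Request:
arm_command:
  deltas:
    - {"dx": 0, "dy": 0, "dz": 0, "wx": 0, "wy": -0.14, "wz": 0}
    - {"dx": 0, "dy": 0, "dz": 0, "wx": 0, "wy": -0.28, "wz": 0}
    - {"dx": 0, "dy": 0, "dz": 0, "wx": 0, "wy": -0.42, "wz": 0}
    - {"dx": 0, "dy": 0, "dz": 0, "wx": 0, "wy": -0.56, "wz": 0}
    - {"dx": 0, "dy": 0, "dz": 0, "wx": 0, "wy": -0.7, "wz": 0}

```text
clock: 4.35
tool_pos: [0.475, 0.1187, 0.288]
eef_rot: [0.499, -0.501, 0.501, -0.499]
contact_force: [-0.6, 0.1, 2.6]
opening: 0.158
```

Request:
arm_command:
  deltas:
    - {"dx": 0, "dy": 0, "dz": 0, "wx": 0, "wy": -0.14, "wz": 0}
    - {"dx": 0, "dy": 0, "dz": 0, "wx": 0, "wy": -0.28, "wz": 0}
    - {"dx": 0, "dy": 0, "dz": 0, "wx": 0, "wy": -0.42, "wz": 0}
    - {"dx": 0, "dy": 0, "dz": 0, "wx": 0, "wy": -0.56, "wz": 0}
    - {"dx": 0, "dy": 0, "dz": 0, "wx": 0, "wy": -0.62, "wz": 0}

```text
clock: 4.85
tool_pos: [0.475, 0.1186, 0.288]
eef_rot: [-0.605, 0.366, -0.366, 0.605]
contact_force: [0.1, -1.0, 4.4]
opening: 0.154
```

```bash
python3 -c "
from h import *
im,c=snap('wrist','w4.png')
plan([.475,.1188,.288],-62)
cv2.imwrite('pics/w4c.png',cv2.convertScaleAbs(cv2.resize(cv2.cvtColor(im,4)[150:370,100:400],(750,550),interpolation=3),alpha=2.5,beta=10))"
```

```text
t 4.9 pos [0.475  0.1186 0.288 ] yaw -62.37 q [-0.28  0.71 -0.09  2.07  0.17  0.36 -0.03] open 0.158 F [0.9 0.2 4.2] M [-0.04 -0.   -0.  ]
shift [-0.0001  0.      0.0001] turn [-0.001 -0.008 -0.   ]
```

View pics/w4c.png

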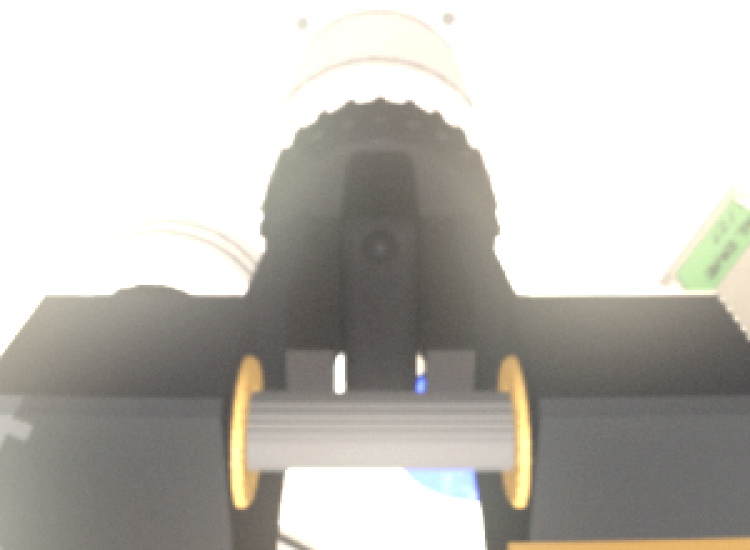

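The bar has followed the gripper (pip at crop (380,245)), about 86° turned. Lifting.

Request:
arm_command:
  deltas:
    - {"dx": 0, "dy": -0.005, "dz": 0, "wx": 0, "wy": 0, "wz": 0}
    - {"dx": 0, "dy": -0.01, "dz": 0, "wx": 0, "wy": 0, "wz": 0}
    - {"dx": 0, "dy": -0.015, "dz": 0, "wx": 0, "wy": 0, "wz": 0}
    - {"dx": 0, "dy": -0.02, "dz": 0, "wx": 0, "wy": 0, "wz": 0}
    - {"dx": 0, "dy": -0.025, "dz": 0, "wx": 0, "wy": 0, "wz": 0}

```text
clock: 5.4
tool_pos: [0.4747, 0.1187, 0.3132]
eef_rot: [-0.604, 0.367, -0.367, 0.604]
contact_force: [0.6, 0.5, -0.9]
opening: 0.158
```

Request:
arm_command:
  deltas:
    - {"dx": 0, "dy": -0.012, "dz": 0, "wx": 0, "wy": 0, "wz": 0}
    - {"dx": 0, "dy": -0.024, "dz": 0, "wx": 0, "wy": 0, "wz": 0}
    - {"dx": 0, "dy": -0.036, "dz": 0, "wx": 0, "wy": 0, "wz": 0}
    - {"dx": 0, "dy": -0.048, "dz": 0, "wx": 0, "wy": 0, "wz": 0}
    - {"dx": 0, "dy": -0.055, "dz": 0, "wx": 0, "wy": 0, "wz": 0}

```text
clock: 5.9
tool_pos: [0.4748, 0.1187, 0.3688]
eef_rot: [-0.604, 0.367, -0.367, 0.605]
contact_force: [-0.1, 0.2, -0.9]
opening: 0.156
```

```bash
python3 -c "
from h import *
im,c=snap('side','s5.png');im2,c2=snap('top','t5.png')
plan([.5,.375,.368],0)
a=cv2.resize(cv2.cvtColor(im,4)[120:260,170:310],(400,400),interpolation=3)
b=cv2.resize(cv2.cvtColor(im2,4)[170:260,130:220],(400,400),interpolation=3)
cv2.imwrite('pics/s5c.png',cv2.convertScaleAbs(cv2.hconcat([a,b]),alpha=1.3,beta=20))"
```

```text
t 6.0 pos [0.475  0.1187 0.3686] yaw -62.54 q [-0.25  0.57 -0.14  2.01  0.14  0.57 -0.  ] open 0.158 F [-0.   0.1 -0.8] M [-0.07  0.06 -0.01]
shift [-0.2159  0.0008  0.1404] turn [-0.002 -1.39   0.002]
```

View pics/s5c.png

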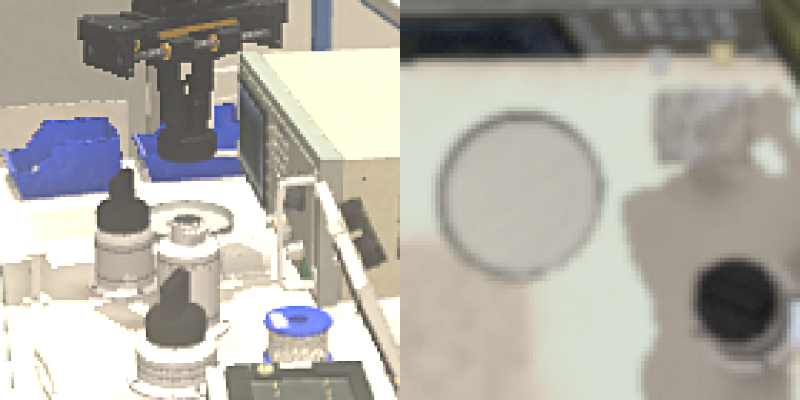

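Cap is off and held, canister open, dish empty. Measuring the dish centre, then moving over it.

```bash
python3 - <<'E'
from h import *
T=r.get_calibration('top');S=r.get_calibration('side')
print([onz(T,(400*0+130+(u-400)/4.444,170+v/4.444),.016).round(4) for u,v in((522,196),(440,196),(605,196),(522,110),(522,282))])
print('side',[onz(S,(170+u/2.857,120+v/2.857),.016).round(4) for u,v in((200,218),(232,218))], proj(S,onz(T,(157.5,214.1),.016)))
E
```

```text
[array([0.5075, 0.3749, 0.016 ]), array([0.5096, 0.43  , 0.016 ]), array([0.5053, 0.3195, 0.016 ]), array([0.5659, 0.375 , 0.016 ]), array([0.4501, 0.3749, 0.016 ])]
side [array([0.5291, 0.3666, 0.016 ]), array([0.5644, 0.3589, 0.016 ])] [232.97980167 195.93894407]
```

Request:
arm_command:
  deltas:
    - {"dx": -0.02, "dy": 0, "dz": 0.014, "wx": 0, "wy": -0.13, "wz": 0}
    - {"dx": -0.045, "dy": 0, "dz": 0.028, "wx": 0, "wy": -0.26, "wz": 0}
    - {"dx": -0.065, "dy": 0, "dz": 0.042, "wx": 0, "wy": -0.39, "wz": 0}
    - {"dx": -0.085, "dy": 0, "dz": 0.056, "wx": 0, "wy": -0.52, "wz": 0}
    - {"dx": -0.108, "dy": 0, "dz": 0.07, "wx": 0, "wy": -0.65, "wz": 0}

```text
clock: 6.5
tool_pos: [0.487, 0.2473, 0.367]
eef_rot: [0.678, -0.202, 0.201, -0.677]
contact_force: [0.5, 0.1, -0.7]
opening: 0.156
```

```bash
python3 -c "
from h import *
plan([.504,.375,.33],0)"
```

```text
t 6.5 pos [0.487  0.2473 0.367 ] yaw -33.08 q [-0.39  0.64 -0.27  1.84  0.25  0.69  0.19] open 0.156 F [ 0.5  0.1 -0.7] M [-0.04  0.01  0.01]
shift [-0.0555  0.0369  0.1163] turn [ 0.002 -0.735 -0.001]
```

Request:
arm_command:
  deltas:
    - {"dx": -0.011, "dy": 0, "dz": 0.023, "wx": 0, "wy": -0.15, "wz": 0}
    - {"dx": -0.022, "dy": 0, "dz": 0.046, "wx": 0, "wy": -0.3, "wz": 0}
    - {"dx": -0.033, "dy": 0.01, "dz": 0.07, "wx": 0, "wy": -0.45, "wz": 0}
    - {"dx": -0.044, "dy": 0.023, "dz": 0.093, "wx": 0, "wy": -0.6, "wz": 0}
    - {"dx": -0.055, "dy": 0.037, "dz": 0.116, "wx": 0, "wy": -0.735, "wz": 0}

```text
clock: 7.0
tool_pos: [0.5047, 0.3748, 0.3296]
eef_rot: [0.707, 0.0, -0.001, -0.707]
contact_force: [0.9, 0.7, -0.7]
opening: 0.157
```

```bash
python3 -c "
from h import *
plan([.504,.375,.199],0)
im,c=snap('top','t6.png')
cv2.imwrite('pics/t6c.png',cv2.convertScaleAbs(cv2.resize(cv2.cvtColor(im,4)[150:290,80:260],None,fx=4,fy=4,interpolation=3),alpha=1.4,beta=20))"
```

```text
t 7.0 pos [0.5047 0.3748 0.3296] yaw 0.05 q [-0.49  0.81 -0.4   1.62  0.4   0.8   0.5 ] open 0.157 F [ 0.9  0.7 -0.7] M [ 0.03  0.02 -0.03]
shift [-0.0006  0.1306  0.0003] turn [ 0.001  0.001 -0.001]
```

View pics/t6c.png

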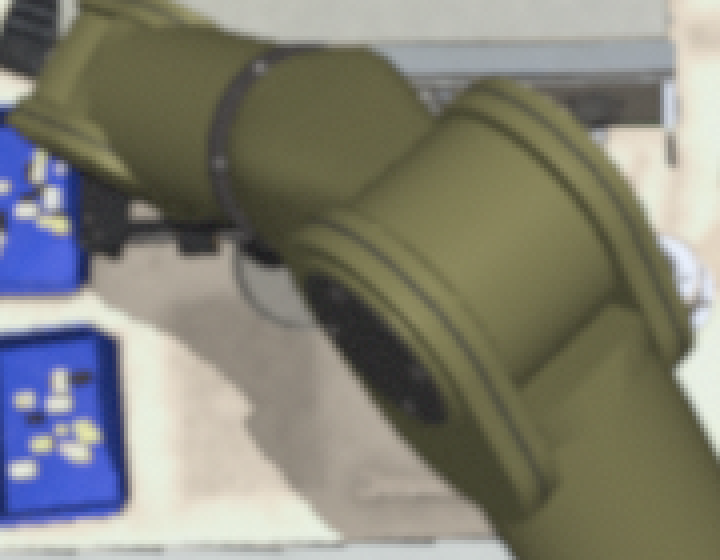

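```bash
python3 -c "
from h import *
im,c=snap('side','s7.png')
cv2.imwrite('pics/s7c.png',cv2.resize(cv2.cvtColor(im,4)[60:260,130:390],None,fx=3,fy=3,interpolation=3))"
```

View pics/s7c.png

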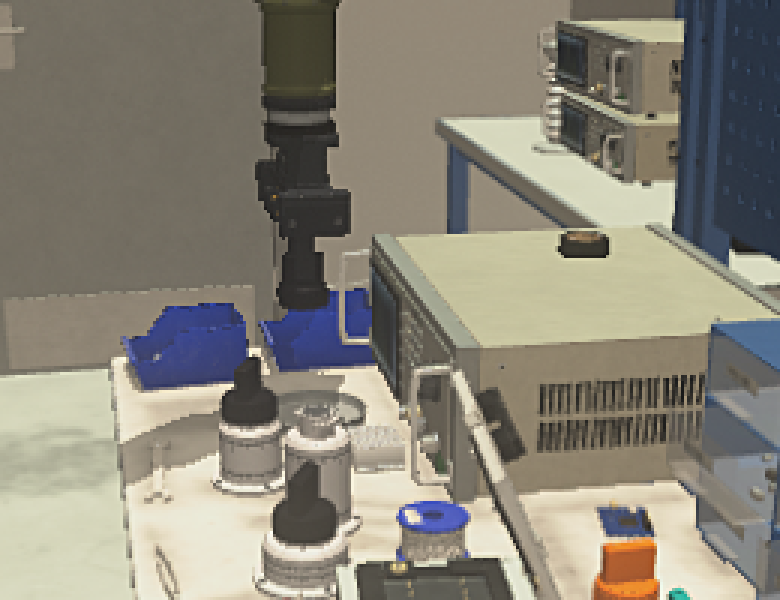

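Clear to lower: the box front is at x≈0.60, and the body reaches about 0.55. The left canister's cap edge is at y≈0.255, and the body edge is at 0.281.

Request:
arm_command:
  deltas:
    - {"dx": -0.003, "dy": 0.02, "dz": 0, "wx": 0, "wy": 0, "wz": 0}
    - {"dx": -0.004, "dy": 0.045, "dz": 0, "wx": 0, "wy": 0, "wz": 0}
    - {"dx": -0.004, "dy": 0.07, "dz": 0, "wx": 0, "wy": 0, "wz": 0}
    - {"dx": -0.004, "dy": 0.095, "dz": 0, "wx": 0, "wy": 0, "wz": 0}
    - {"dx": -0.004, "dy": 0.115, "dz": 0, "wx": 0, "wy": 0, "wz": 0}

```text
clock: 7.6
tool_pos: [0.5005, 0.3727, 0.2141]
eef_rot: [0.708, -0.002, 0.001, -0.706]
contact_force: [-0.1, 0.2, -0.8]
opening: 0.158
```

```bash
python3 -c "
from h import *
plan([.501,.375,.199],0)
im,c=snap('side','s8.png')
cv2.imwrite('pics/s8c.png',cv2.resize(cv2.cvtColor(im,4)[110:240,180:340],None,fx=4,fy=4,interpolation=3))"
```

```text
t 7.6 pos [0.5005 0.3727 0.2141] yaw -0.31 q [-0.54  0.96 -0.32  1.68  0.49  0.58  0.42] open 0.158 F [-0.1  0.2 -0.8] M [ 0.03 -0.    0.  ]
shift [0.0005 0.015  0.0024] turn [ 0.003 -0.007 -0.002]
```

View pics/s8c.png

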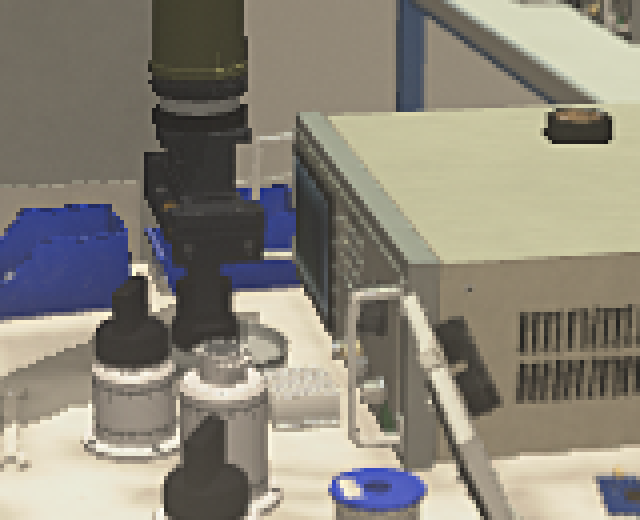

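Request:
arm_command:
  deltas:
    - {"dx": 0, "dy": 0.003, "dz": 0, "wx": 0, "wy": 0, "wz": 0}
    - {"dx": 0, "dy": 0.006, "dz": 0, "wx": 0, "wy": 0, "wz": 0}
    - {"dx": 0, "dy": 0.009, "dz": 0, "wx": 0, "wy": 0, "wz": 0}
    - {"dx": 0, "dy": 0.012, "dz": 0, "wx": 0, "wy": 0, "wz": 0}
    - {"dx": 0, "dy": 0.013, "dz": 0, "wx": 0, "wy": 0, "wz": 0}

```text
clock: 8.15
tool_pos: [0.5008, 0.374, 0.203]
eef_rot: [-0.707, 0.001, -0.001, 0.707]
contact_force: [-0.9, 0.6, -1.3]
opening: 0.155
```

```bash
python3 -c "
from h import *
plan([.501,.375,.198],0)"
```

```text
t 8.15 pos [0.5008 0.374  0.203 ] yaw -0.21 q [-0.55  0.98 -0.31  1.68  0.5   0.56  0.41] open 0.155 F [-0.9  0.6 -1.3] M [ 0.02  0.02 -0.02]
shift [0.0002 0.005  0.001 ] turn [-0.    -0.005  0.001]
```

Request:
arm_command:
  deltas:
    - {"dx": 0, "dy": 0.001, "dz": 0, "wx": 0, "wy": 0, "wz": 0}
    - {"dx": 0, "dy": 0.002, "dz": 0, "wx": 0, "wy": 0, "wz": 0}
    - {"dx": 0, "dy": 0.003, "dz": 0, "wx": 0, "wy": 0, "wz": 0}
    - {"dx": 0, "dy": 0.003, "dz": 0, "wx": 0, "wy": 0, "wz": 0}
    - {"dx": 0, "dy": 0.003, "dz": 0, "wx": 0, "wy": 0, "wz": 0}

```text
clock: 8.65
tool_pos: [0.5007, 0.374, 0.1997]
eef_rot: [-0.707, 0.001, -0.001, 0.707]
contact_force: [0.5, 0.0, -0.6]
opening: 0.154
```

```bash
python3 -c "
from h import *
plan([.501,.375,.198],0)"
```

```text
t 8.65 pos [0.5007 0.374  0.1997] yaw -0.2 q [-0.55  0.98 -0.31  1.68  0.5   0.55  0.41] open 0.154 F [ 0.5  0.  -0.6] M [-0.03 -0.01 -0.  ]
shift [0.0003 0.0017 0.001 ] turn [-0.    -0.004 -0.   ]
```

Request:
arm_command:
  deltas:
    - {"dx": 0, "dy": 0.001, "dz": 0, "wx": 0, "wy": 0, "wz": 0}
    - {"dx": 0, "dy": 0.002, "dz": 0, "wx": 0, "wy": 0, "wz": 0}
    - {"dx": 0, "dy": 0.002, "dz": 0, "wx": 0, "wy": 0, "wz": 0}
    - {"dx": 0, "dy": 0.002, "dz": 0, "wx": 0, "wy": 0, "wz": 0}
    - {"dx": 0, "dy": 0.002, "dz": 0, "wx": 0, "wy": 0, "wz": 0}

```text
clock: 9.15
tool_pos: [0.5007, 0.374, 0.1981]
eef_rot: [-0.707, 0.001, -0.001, 0.707]
contact_force: [-0.3, -0.3, 4.5]
opening: 0.157
```

```bash
python3 -c "
from h import *
plan([.501,.375,.198],0)"
```

```text
t 9.15 pos [0.5007 0.374  0.1981] yaw -0.2 q [-0.55  0.98 -0.31  1.68  0.5   0.55  0.41] open 0.157 F [-0.3 -0.3  4.5] M [-0.2   0.17 -0.03]
shift [0.0002 0.0001 0.001 ] turn [-0.    -0.005  0.   ]
```

Contact at the predicted height (4.5 N). Opening moderately to release.

Request:
arm_command:
  deltas:
    - {"dx": 0, "dy": 0, "dz": 0, "wx": 0, "wy": 0, "wz": 0}
    - {"dx": 0, "dy": 0, "dz": 0, "wx": 0, "wy": 0, "wz": 0}
    - {"dx": 0, "dy": 0, "dz": 0, "wx": 0, "wy": 0, "wz": 0}
    - {"dx": 0, "dy": 0, "dz": 0, "wx": 0, "wy": 0, "wz": 0}
    - {"dx": 0, "dy": 0, "dz": 0, "wx": 0, "wy": 0, "wz": 0}
  claw: 0

```text
clock: 9.65
tool_pos: [0.5007, 0.374, 0.1976]
eef_rot: [-0.707, 0.001, -0.001, 0.707]
contact_force: [-0.3, 0.2, 0.4]
opening: 0.499
```

Request:
arm_command:
  deltas:
    - {"dx": 0, "dy": -0.015, "dz": 0, "wx": 0, "wy": 0, "wz": 0}
    - {"dx": 0, "dy": -0.035, "dz": 0, "wx": 0, "wy": 0, "wz": 0}
    - {"dx": 0, "dy": -0.06, "dz": 0, "wx": 0, "wy": 0, "wz": 0}
    - {"dx": 0, "dy": -0.09, "dz": 0, "wx": 0, "wy": 0, "wz": 0}
    - {"dx": 0, "dy": -0.12, "dz": 0, "wx": 0, "wy": 0, "wz": 0}

```text
clock: 10.15
tool_pos: [0.5005, 0.3739, 0.3199]
eef_rot: [-0.707, 0.001, -0.001, 0.707]
contact_force: [0.1, -0.3, -0.8]
opening: 0.497
```

Request:
arm_command:
  deltas:
    - {"dx": 0, "dy": -0.02, "dz": 0, "wx": 0, "wy": 0, "wz": 0}
    - {"dx": 0, "dy": -0.05, "dz": 0, "wx": 0, "wy": 0, "wz": 0}
    - {"dx": 0, "dy": -0.08, "dz": 0, "wx": 0, "wy": 0, "wz": 0}
    - {"dx": 0, "dy": -0.08, "dz": 0, "wx": 0, "wy": 0, "wz": 0}
    - {"dx": 0, "dy": -0.08, "dz": 0, "wx": 0, "wy": 0, "wz": 0}

```text
clock: 10.65
tool_pos: [0.5006, 0.3739, 0.3991]
eef_rot: [-0.707, 0.001, -0.002, 0.708]
contact_force: [0.3, -0.3, -1.0]
opening: 0.499
```

```bash
python3 -c "
from h import *
import pickle
plan([.501,.375,.4],0)
im,c=snap('wrist','w9.png');im2,_=snap('side','s9.png');pickle.dump(c,open('w9.pkl','wb'))
a=cv2.convertScaleAbs(cv2.resize(cv2.cvtColor(im,4)[100:300,150:350],(400,400),interpolation=3),alpha=1.5,beta=20)
b=cv2.resize(cv2.cvtColor(im2,4)[130:240,180:290],(400,400),interpolation=3)
cv2.imwrite('pics/w9c.png',cv2.hconcat([a,b]))"
```

```text
t 10.65 pos [0.5006 0.3739 0.3991] yaw -0.2 q [-0.47  0.72 -0.44  1.57  0.36  0.94  0.53] open 0.499 F [ 0.3 -0.3 -1. ] M [-0.01 -0.02  0.04]
shift [ 0.0004 -0.0009  0.0011] turn [-0.002 -0.004  0.002]
```

View pics/w9c.png

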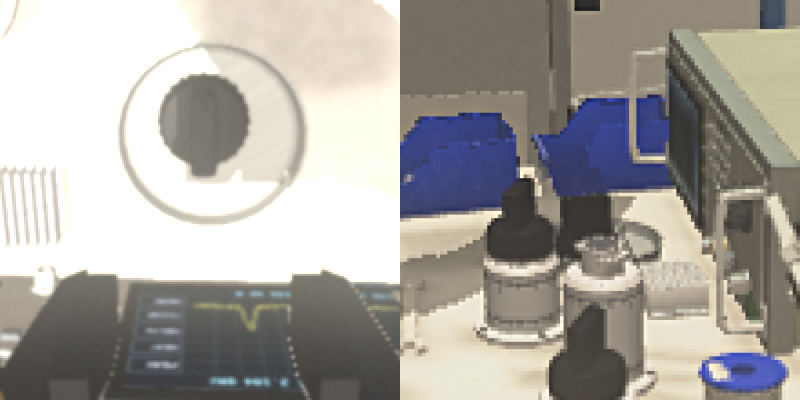

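```bash
python3 - <<'E'
from h import *;import pickle
c=pickle.load(open('w9.pkl','rb'));w=lambda u,v:(150+u/2,100+v/2)
k=onz(c,w(205,120),.026);d=onz(c,w(213,131.5),.012);print(k,d,k-d)
n=onz(c,w(202,177),.058);print('far bar end',n, r.get_state()['contact_force'],r.get_state()['qd'].round(3))
E
```

```text
[0.49895117 0.37530563 0.026     ] [0.50911445 0.38007534 0.012     ] [-0.01016329 -0.00476971  0.014     ]
far bar end [0.52269732 0.37349805 0.058     ] [0.4116168  0.42221811 0.54454242] [-0.001  0.015  0.003  0.004  0.003 -0.003 -0.001]
```

Cap stands upright, about 11 mm from the dish centre, gripper clear. Handing in.

```bash
python3 -c "
from h import *
print(r.finish_job(), r.get_state()['clock'])"
```

```text
the job is handed in; nothing more can be done
the job is handed in; nothing more can be done
```

The cap of the tallest canister is off and standing, bar up, in the steel dish. I handed the job in after about 10.7 s; no verdict was given.

**What I did:** I gripped the bar at 15 N, turned it about 86° anticlockwise while it sat on the neck, and lifted it about 80 mm. I then lowered it into the dish until it touched (4.5 N), opened the fingers and backed off about 200 mm.

**Last checks:**
- **Position:** the cap is upright and about 11 mm from the dish centre (limit 30 mm). The far end of the bar came out where an upright cap would put it, within about 1 mm.
- **Contact:** the gripper is well clear, and the last force readings (about 1 N) look like sensor noise. The highest force I read during the whole job was about 4.5 N.

**Disagreements:**
- **First position fix:** my first wrist-camera position for the cap was about 5 mm off, because I paired the picture with a pose read slightly later. I caught it and measured again before gripping.
- **Apparent size:** the cap measured 5–7% smaller than stated, which I put down to edges lost in the brightened picture. The grip (14 mm opening) and the height at which it touched the dish both matched the stated sizes.

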